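Load the drawer reflow oven and key in its run

TASK

Pull the reflow oven's drawer right out to its stop, then lay the pallet with the green board flat in the free right half of the tray, beside the blue one: keep it level and set it down gently on the tray floor before letting go, its parts are only held by paste. Then shut the drawer fully and key in the run on the sloping panel, one key at a time, pressing each right down and letting it come up: white, yellow, yellow again, green. Press no key while the drawer is open and never the blue or the red one, do not bump the fume hood, and leave the blue pallet in its half of the tray and everything else on the bench where it stands.

Things in the scene. Friction and masses are not known exactly. Their poses are not given: they have to be found in the camera images.
- oven: light-grey benchtop reflow oven, fixed, 320 deep x 340 wide x 200 high. Origin: centre of its underside on the bench; its x axis points from front to back (away from the robot), y to the left, z up. Front face at x = -160. Drawer below, and above it a black console that slopes at 35 degrees: from x = -160, z = 97 up to x = -75, z = 157; behind that the upright housing, 200 high.
- fume_hood: fume hood fixed over the oven (same origin and axes as the oven): flat aluminium canopy, underside at z = 290, 340 wide, from x = -165 (5 in front of the oven's face, so 25 in front of the key tops) back to x = +160, filter box on it up to z = 360. Because of it the keys cannot be pressed with a vertical tool: lean the tool about 35 degrees, in line with the keys' own travel.
- drawer (a joint): how far the oven's drawer is out, m: 0 shut, 0.14 at its stop; it starts shut or up to 0.02 ajar. It slides along the oven's -x with about 2 N of friction and stays where it is left. Its steel front is 296 wide, 12 thick, from z = 20 to 88, its front face 12 before the oven's face when shut. Behind it the tray: floor inside 246 deep x 272 wide, walls 16 high at the sides and back.
- drawer_handle (a point): middle of the drawer's black bar handle: round bar 10 thick and 120 long, parallel to the front, centre of the bar 38 off it, so 33 of free space between bar and front; 56 above the bench, nothing under it. Axes as the oven's; it moves with the drawer.
- tray_free (a point): middle of the free right half of the tray, on the tray floor (32 above the bench), 65 behind the inner side of the drawer front and 65 right of the tray's middle; 71 from the right wall. Axes as the oven's; it moves with the drawer and lies outside the oven, 75 in front of its face, when the drawer is at its stop.
- pallet_green: the pallet to load: flat black fibre soldering pallet, 70 (its x) x 50 (its y) x 10 high, with a GREEN circuit board on top (parts up to 16 above the underside), 0.12 kg or so, lying on the bench to the right. Origin: centre of its underside. Grip it across the 50.
- pallet_blue: a pallet of the same size with a blue board, already lying in the left half of the tray. Origin: centre of its underside.
- key_white (a joint): white key (menu key, leftmost of the row), its travel in m: 0 up, 0.005 fully down; it counts as pressed from 0.0035 and as up below 0.0015; spring, about 1.5 N to start and 5 N to bottom; comes up by itself.
- key_white_top (a point): centre of the top of the round white key: cap 22 dia, top 11 off the panel and 9 off its grey bezel; keys are 40 apart in a row along the oven's y. z axis points out of the key, square to the panel (35 degrees from vertical, towards the robot); press along -z; y as the oven's.
- key_blue (a joint): blue key (back key, second from the left; not to be pressed), its travel in m: 0 up, 0.005 fully down; it counts as pressed from 0.0035 and as up below 0.0015; spring, about 1.5 N to start and 5 N to bottom; comes up by itself.
- key_blue_top (a point): centre of the top of the round blue key: cap 22 dia, top 11 off the panel and 9 off its grey bezel; keys are 40 apart in a row along the oven's y. z axis points out of the key, square to the panel (35 degrees from vertical, towards the robot); press along -z; y as the oven's.
- key_yellow (a joint): yellow key (next key, in the middle of the row), its travel in m: 0 up, 0.005 fully down; it counts as pressed from 0.0035 and as up below 0.0015; spring, about 1.5 N to start and 5 N to bottom; comes up by itself.
- key_yellow_top (a point): centre of the top of the round yellow key: cap 22 dia, top 11 off the panel and 9 off its grey bezel; keys are 40 apart in a row along the oven's y. z axis points out of the key, square to the panel (35 degrees from vertical, towards the robot); press along -z; y as the oven's.
- key_green (a joint): green key (start key, fourth from the left), its travel in m: 0 up, 0.005 fully down; it counts as pressed from 0.0035 and as up below 0.0015; spring, about 1.5 N to start and 5 N to bottom; comes up by itself.
- key_green_top (a point): centre of the top of the round green key: cap 22 dia, top 11 off the panel and 9 off its grey bezel; keys are 40 apart in a row along the oven's y. z axis points out of the key, square to the panel (35 degrees from vertical, towards the robot); press along -z; y as the oven's.
- key_red (a joint): red key (stop key, rightmost; not to be pressed), its travel in m: 0 up, 0.005 fully down; it counts as pressed from 0.0035 and as up below 0.0015; spring, about 1.5 N to start and 5 N to bottom; comes up by itself.
- key_red_top (a point): centre of the top of the round red key: cap 22 dia, top 11 off the panel and 9 off its grey bezel; keys are 40 apart in a row along the oven's y. z axis points out of the key, square to the panel (35 degrees from vertical, towards the robot); press along -z; y as the oven's.
- pallet_red: another pallet of the same size with a red board, lying on the bench; leave it. Origin: centre of its underside
- solder_reel: blue reel of solder standing on its flange, 52 dia x 42 high, to the right of the drawer's path. Origin: centre of its underside
- cleaner_bottle: white bottle with blue band and red cap, 58 dia x 170 high, beside the oven's right front corner. Origin: centre of its underside
- flux_jar: amber jar with black lid, 54 dia x 62 high, left of the oven's front or of the drawer's path. Origin: centre of its underside
- tip_cleaner: black pot with a ball of brass wool, 68 dia x 50 high, left of the oven's front or of the drawer's path. Origin: centre of its underside
- screwdriver: orange-handled screwdriver, 150 long x 26 high, lying right of the oven. Origin: middle of its length, on the bench

How it is judged:
On the way, in this order (a step that is already met when the one before it is completed fails the run):
1. the drawer is pulled out to its stop (value of joint drawer above 0.134 m), for 0.1 s.
2. the green pallet is set down on the floor of the open tray while still held (not dropped) (x of pallet_green in the frame of tray_free between -0.045 and 0.15 m and y of pallet_green in the frame of tray_free between -0.05 and 0.04 m and z of pallet_green in the frame of tray_free between -0.005 and 0.008 m and contact force between the fingers and pallet_green above 0.5 N and value of joint drawer above 0.1 m), for 0.05 s.
3. the green pallet lies flat and released in the right half of the open tray (x of pallet_green in the frame of tray_free between -0.045 and 0.15 m and y of pallet_green in the frame of tray_free between -0.05 and 0.04 m and z of pallet_green in the frame of tray_free between -0.005 and 0.006 m and angle between pallet_green's own z axis and vertical below 0.08 rad and contact force between the fingers and pallet_green below 0.1 N and value of joint drawer above 0.1 m), for 0.2 s.
4. the drawer is shut with the pallet in it (value of joint drawer below 0.005 m and x of pallet_green in the frame of tray_free between -0.045 and 0.15 m and y of pallet_green in the frame of tray_free between -0.05 and 0.04 m and z of pallet_green in the frame of tray_free between -0.005 and 0.006 m and angle between pallet_green's own z axis and vertical below 0.08 rad), for 0.1 s.
5. white key pressed alone (value of joint key_white above 0.0035 m and value of joint each of key_blue, key_yellow, key_green, key_red below 0.0015 m), for 0.04 s.
6. yellow key pressed alone (value of joint key_yellow above 0.0035 m and value of joint each of key_white, key_blue, key_green, key_red below 0.0015 m), for 0.04 s.
7. yellow key let up again (value of joint key_yellow below 0.0015 m), for 0.04 s.
8. yellow key pressed alone a second time (all of step 6), for 0.04 s.
9. green key pressed alone (value of joint key_green above 0.0035 m and value of joint each of key_white, key_blue, key_yellow, key_red below 0.0015 m), for 0.04 s.
At the end, for the whole second after the job is handed in: drawer shut (within 5 mm), green pallet flat on the tray floor in its right half and blue pallet flat in its left half (each wholly on its side, tilt under 5 degrees), all five keys up, after white, yellow, yellow, green were pressed in that order (all of step 4 and x of pallet_blue in the frame of tray_free between -0.045 and 0.15 m and y of pallet_blue in the frame of tray_free between 0.09 and 0.18 m and z of pallet_blue in the frame of tray_free between -0.005 and 0.006 m and angle between pallet_blue's own z axis and vertical below 0.08 rad and value of joint each of key_white, key_blue, key_yellow, key_green, key_red below 0.0015 m); the robot touches nothing.
It fails at once if the green pallet is tipped by more than 20 degrees (angle between pallet_green's own z axis and vertical above 0.35 rad).
It fails at once if the green pallet is pressed hard on to the tray (over 40 N) (contact force between pallet_green and oven above 40 N).
It fails at once if the blue or the red key is pressed, or any key while the drawer is open (value of joint any of key_blue, key_red above 0.002 m or (value of joint drawer above 0.015 m and value of joint any of key_white, key_blue, key_yellow, key_green, key_red above 0.002 m)).
It fails at once if the fume hood is bumped (over 4 N) (contact force between anything else and fume_hood above 4 N).
It fails at once if a bystander on the bench is shifted by more than 30 mm, or the bottle, jar or reel is tipped (distance of any of pallet_red, solder_reel, cleaner_bottle, flux_jar, tip_cleaner, screwdriver from where it was at the start of the episode above 0.03 m or angle between any of cleaner_bottle, flux_jar, solder_reel's own z axis and vertical above 0.4 rad).
It also fails if it takes over 70 s, if anything falls off the work surface, if the arm or the gripper's body presses on something with over 40 N, if the wrist force passes 120 N, or if a joint passes its speed limit or range.

ROBOT

A 7-joint arm with a two-finger parallel gripper is mounted at the origin on the work surface. World frame = base frame: x ahead of the robot, y to its left, z up, the work surface at z = 0. Lengths are in m, angles in rad, forces in N, time in s.
With the tool pointing down it reaches from about 0.425 to 0.925 m from the base axis. Payload 6.8 kg.
Tool frame: the origin (TCP) lies at the very end of the fingers, on their centre line; the grasp point (between the pads) lies 19 mm behind it; z points along the fingers, y is the line along which they close (so a half turn about z gives the same grasp; the last joint's range is limited). The gripper opens to 85 mm and grips with 20 to 120 N. Pads are 22 mm wide; open, the fingers measure 114 mm over their backs; the gripper's body (76 mm by 85 mm) begins 54 mm behind the grasp point. The pads swing forward as they close: fully open they stand 13 mm farther back than shut.
Start: joints at [-1.382, 0.477, 0.022, 1.555, -0.011, 1.109, -0.083], TCP at [0.197, 0.646, 0.231] pointing down, gripper open.
Joint ranges: [-2.96, 2.96], [-0.34, 2.1], [-1.41, 1.46], [0.24, 2.44], [-1.37, 4.51], [0.17, 1.92], [-2.96, 2.96]. Speed limits (rad/s): [2.39, 2.39, 3.14, 3.14, 3.14, 3.14, 3.14].

INTERFACE

Orientations are given as a unit quaternion [w, x, y, z].
In Python, from station import bot gives the robot as it stands.
- The arm moves only by the tool jog_arm, never from a script. Its argument "motion" is a list of rows, each a list of 7 numbers: the turn, a rotation vector about the tool's x, y, z in rad, then the shift along the tool's x, y, z in mm, then the finger opening in mm, from 0 to 85.4. A call has 1 to 10 rows; each row is the pose to reach, as a shift and turn from the pose commanded when the call began, along the tool's axes at that moment; what a row does not reach only later rows make up. A row lasts 1/8 s, in which the tool goes at most 62.5 mm and 10.7 degrees, less where a joint would pass 70% of its speed; a pose out of reach is approached as far as the arm can. A call with a gripper value outside its range is refused whole. The fingers move at their own pace and stop on an object; "grip_force" is the grip in N (left out, the last holds). Time passes only in rows, so rows that repeat a pose let the fingers close. It gives the time, the measured TCP pose, the force, the opening and the grip force at its end, in the units of the state.
- bot.get_obs(): the state, without advancing time (a new reading comes with each control period).
- bot.read_camera(name): name is "scene" or "top"; returns a dict with "pixels" (400x640x3 uint8, red, green, blue), "camera_matrix" (3x3 intrinsics, pixels), "T" (4x4, takes a point from camera to world coordinates). Camera axes: x right, y down, z forward; pixel columns grow to the right and rows downward; lengths in m; the calibration is good to about 2 mm. A picture is of the moment at which its call begins. There is no depth.
- bot.hand_in(): hands the job in; it is judged then, once.
Trained networks look in a picture, given as the dict that the camera call returned (one of the last four; its "shot" number tells which), for a name from the list of things; names that differ only in an ending like _2 or _b are one class to them, and where a whole thing is asked for, a point or a joint stands for the part that bears it (a point fixed in the world has none). Each returns a list of dicts, best first, with "score" (0 to 1); they miss things now and then, are a little off and sometimes report something else, mostly with a low value. They report only what shows in the picture. A call takes as long as a camera call.
- bot.spot_in(thing, picture): "xy" ([column, row] in pixels, amid what is visible of it).
- bot.tip_of(thing, picture): "xy" ([column, row] in pixels: a listed point, or the origin of a listed thing).
The state is a dict: "t": time; "q": joint angles; "joint_vel": joint speeds; "joint_torque": joint torques, N m; "eef_pos": TCP position; "tool_rot": TCP orientation; "contact_force": force on the tool from outside, world axes, zero at the start; "torque": the same for the moment, N m; "gripper_width": opening from 0.0 (shut) to 1.0 (fully open); "grasp_force": force on a finger pad.
Only numpy, scipy, OpenCV 4.12 (cv2) and the standard library are available. Lean on these libraries where they do the work, as an engineer would, in place of code of your own. Each camera call takes 0.05 s, during which the arm holds its last target. There are 200 camera calls.

## Working session

There is one attempt and no reset: what is moved stays moved. The work goes in short steps, Python scripts to look and compute and a tool call to move; the robot and the scene stay as the last step left them, time stands still between calls to the robot, and variables do not carry over. Pictures are saved under pics/ and viewed, at most 10 in all, crops included, and the job is handed in when it is done.

Besides the shell and the picture viewer there is one more tool, called as a command line: name --pt "numbers of a row" for each row, then --argument value for the rest. jog_arm: Moves the arm, as the interface text tells. Its arguments: {"type":"object","properties":{"motion":{"type":"array"},"grip_force":{"type":"number"}},"required":["motion"]}

```bash
ls; mkdir -p pics; cat > h.py <<'E'
import numpy as np, cv2
from station import bot
from scipy.spatial.transform import Rotation as R
def ray(p,uv):
    K=np.array(p["camera_matrix"]);T=np.array(p["T"])
    d=T[:3,:3]@np.linalg.solve(K,[uv[0],uv[1],1]);return T[:3,3],d
def atz(p,uv,z):
    o,d=ray(p,uv);return o+d*(z-o[2])/d[2]
def proj(p,X):
    K=np.array(p["camera_matrix"]);T=np.array(p["T"])
    c=T[:3,:3].T@(np.array(X)-T[:3,3]);q=K@c;return q[:2]/q[2]
def tri(obs):
    A=np.zeros((3,3));b=np.zeros(3)
    for p,uv in obs:
        o,d=ray(p,uv);d=d/np.linalg.norm(d);M=np.eye(3)-np.outer(d,d);A+=M;b+=M@o
    return np.linalg.solve(A,b)
def rot(o): 
    q=o["tool_rot"];return R.from_quat([q[1],q[2],q[3],q[0]])
E
python3 - <<'E'
from h import *
np.set_printoptions(precision=4,suppress=True)
o=bot.get_obs();print(o["t"],o["eef_pos"],rot(o).as_matrix())
P={n:bot.read_camera(n) for n in("scene","top")}
for n,p in P.items():
    cv2.imwrite(f"pics/{n}0.png",p["pixels"][:,:,::-1]); print(n,np.array(p["T"]))
Z=dict(drawer_handle=.056,tray_free=.032,pallet_green=0,pallet_blue=.032,oven=0,pallet_red=0,solder_reel=0,cleaner_bottle=0,flux_jar=0,tip_cleaner=0,screwdriver=0)
for k in list(Z)+["key_%s_top"%c for c in("white","blue","yellow","green","red")]:
    ob=[]
    for n,p in P.items():
        r=bot.tip_of(k,p)
        for x in r[:1]:
            ob.append((p,x["xy"])); print(k,n,np.round(x["xy"],1),round(x["score"],2),atz(p,x["xy"],Z[k]) if k in Z else "")
    if len(ob)==2: print("   tri",tri(ob))
E
```

```text
pics
0.0 [0.1973 0.6449 0.2303] [[-0.9563  0.2925 -0.0004]
 [ 0.2925  0.9563 -0.0017]
 [-0.0001 -0.0018 -1.    ]]
scene [[ 0.9999  0.0128  0.0034  0.6059]
 [ 0.0091 -0.8543  0.5198 -0.5841]
 [ 0.0096 -0.5197 -0.8543  1.0565]
 [ 0.      0.      0.      1.    ]]
top [[ 0.113  -0.9733  0.1999  0.3932]
 [-0.9936 -0.1113  0.0197 -0.0421]
 [ 0.0031 -0.2008 -0.9796  1.3246]
 [ 0.      0.      0.      1.    ]]
drawer_handle scene [317.3 172.4] 0.81 [0.5956 0.0986 0.056 ]
drawer_handle top [281.  213.4] 0.7 [0.5962 0.0996 0.056 ]
   tri [0.596  0.0996 0.0547]
pallet_green scene [306.3 340.1] 0.84 [ 0.5746 -0.3842  0.    ]
pallet_green top [447.5 244.3] 0.85 [ 0.5697 -0.3877  0.    ]
   tri [ 0.572  -0.3859  0.0034]
pallet_red scene [246.  328.5] 0.86 [ 0.4169 -0.3572  0.    ]
pallet_red top [431.8 297. ] 0.65 [ 0.4147 -0.3522  0.    ]
   tri [ 0.4149 -0.3548 -0.0113]
solder_reel scene [315.3 251.3] 0.82 [ 0.5934 -0.1392  0.    ]
solder_reel top [360.  222.2] 0.51 [ 0.6055 -0.1282  0.    ]
   tri [ 0.6002 -0.1314 -0.0118]
cleaner_bottle scene [357.1 251.5] 0.81 [ 0.7144 -0.1383  0.    ]
cleane
[... 301 characters left out ...]
ner top [201.8 183.8] 0.8 [0.6672 0.3527 0.    ]
   tri [0.6654 0.346  0.0259]
screwdriver scene [352.3 302.3] 0.91 [ 0.6959 -0.2857  0.    ]
screwdriver top [414.3 194.8] 0.84 [ 0.7058 -0.2808 -0.    ]
   tri [ 0.7013 -0.2829 -0.0032]
key_white_top scene [319.6 170.9] 0.65 
key_white_top top [256.5 180.1] 0.54 
   tri [0.6473 0.1679 0.0072]
key_blue_top scene [345.5 150.3] 0.49 
key_blue_top top [274.6 177. ] 0.51 
   tri [0.6782 0.1201 0.1414]
key_yellow_top top [366.4 183.4] 0.55 
key_green_top scene [347.6 175.9] 0.56 
key_green_top top [304.2 176.9] 0.59 
   tri [0.6871 0.0413 0.127 ]
key_red_top scene [338.2 141.8] 0.72 
key_red_top top [314.  178.7] 0.36 
   tri [0.6445 0.0069 0.3196]
```

```bash
python3 - <<'E'
import cv2
a=cv2.imread("pics/scene0.png")[80:380,180:440]
cv2.imwrite("pics/scene_c.png",cv2.resize(a,None,fx=2,fy=2,interpolation=cv2.INTER_CUBIC))
b=cv2.imread("pics/top0.png")[110:320,180:470]
cv2.imwrite("pics/top_c.png",cv2.resize(b,None,fx=2.7,fy=2.7,interpolation=cv2.INTER_CUBIC))
E
```

```text
(no output)
```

View pics/scene_c.png

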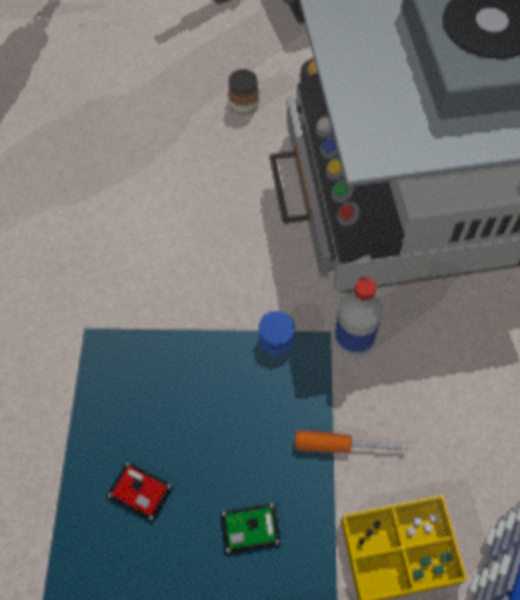

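View pics/top_c.png

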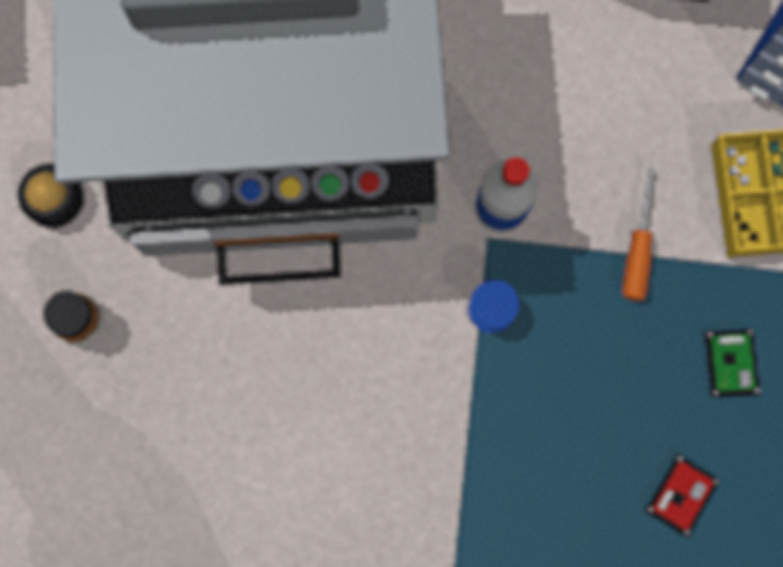

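The scene crop (2x, offset 180,80) shows the keys running from white (323,127) to red (347,213), the handle at (285,187), the green pallet at (250,528), the reel at (277,333) and the bottle at (358,315). The top crop (2.7x, offset 180,110) shows the keys at (211,190)…(370,181), the handle bar from (222,280) to (338,272) and the green pallet at (733,362). The nets' key points were unreliable, so I'll segment by colour instead.

```bash
cat >> h.py <<'E'
KC=("white","blue","yellow","green","red")
def blob(p,seed,r=7,white=False):
    im=p["pixels"];hsv=cv2.cvtColor(im,cv2.COLOR_RGB2HSV).astype(int)
    u,v=map(int,np.round(seed));s=hsv[v-1:v+2,u-1:u+2].reshape(-1,3).mean(0)
    m=np.zeros(im.shape[:2],np.uint8);cv2.circle(m,(u,v),r,1,-1)
    if white: k=(hsv[...,2]>0.85*s[2])
    else:
        dh=np.abs(hsv[...,0]-s[0]);dh=np.minimum(dh,180-dh);k=(dh<14)&(hsv[...,1]>0.6*s[1])
    m&=k.astype(np.uint8);n,l,st,c=cv2.connectedComponentsWithStats(m)
    i=l[v,u] if l[v,u] else 1+np.argmax(st[1:,4]);return c[i],(l==i)
E
python3 - <<'E'
from h import *
np.set_printoptions(precision=4,suppress=True)
P={n:bot.read_camera(n) for n in("scene","top")}
S=dict(scene=[(341.5,143.5),(344.5,153.5),(347.5,164),(350.5,174.5),(353.5,186.5)],top=[(258.1,180.4),(273,179.6),(287.4,179.3),(302.2,177.8),(317,177)])
K=[]
for i in range(5):
    ob=[(P[n],blob(P[n],S[n][i],6,i==0)[0]) for n in P]; X=tri(ob);K.append(X)
    print(KC[i],[np.round(o[1],1) for o in ob],X,[round(float(np.linalg.norm(proj(p,X)-uv)),1) for p,uv in ob])
K=np.array(K);d=K[0]-K[4];print("pitch",np.linalg.norm(d)/4,"yaw deg",np.degrees(np.arctan2(-d[0],d[1])))
# handle ends, hood front corners, top
for uv in [(222,280),(338,272)]: print("handle end",atz(P["top"],(180+uv[0]/2.7,110+uv[1]/2.7),.056))
for uv in [(57,180),(446,155)]: print("hood",atz(P["top"],(180+uv[0]/2.7,110+uv[1]/2.7),.29))
for n,s in(("scene",(180+238/2,80+540/2)),("top",(180+735/2.7,110+345/2.7))):
    p=P[n];c,m=blob(p,s,24);
    ys,xs=np.nonzero(m);
    hull=cv2.convexHull(np.c_[xs,ys].astype(np.float32))[:,0]
    W=np.array([atz(p,u,.012)[:2] for u in hull],np.float32)
    r=cv2.minAreaRect(W*1000);print(n,"green",np.array(r[0]),r[1],r[2])
for n in P: print([(x["xy"],round(x["score"],2)) for x in bot.spot_in("pallet_green",P[n])[:2]])
E
```

```text
white [array([343.1, 142.2]), array([257.8, 181. ])] [0.6707 0.1684 0.1168] [0.9, 1.0]
blue [array([344. , 152.2]), array([272.3, 179.9])] [0.6748 0.1281 0.1214] [0.1, 0.1]
yellow [array([346.7, 163. ]), array([287., 179.])] [0.6818 0.0887 0.1212] [0.0, 0.0]
green [array([349.7, 174. ]), array([301.8, 178. ])] [0.6892 0.0491 0.1222] [0.1, 0.1]Traceback (most recent call last):
  File "<stdin>", line 7, in <module>
  File "h.py", line 28, in blob
    i=l[v,u] if l[v,u] else 1+np.argmax(st[1:,4]);return c[i],(l==i)
                              ~~~~~~~~~^^^^^^^^^^
    return _wrapfunc(a, 'argmax', axis=axis, out=out, **kwds)
    return bound(*args, **kwds)
ValueError: attempt to get argmax of an empty sequence
```

```bash
sed -i 's/s=hsv\[v-1:v+2,u-1:u+2\].reshape(-1,3).mean(0)/s=hsv[v,u]/' h.py
python3 - <<'E'
from h import *
np.set_printoptions(precision=4,suppress=True)
P={n:bot.read_camera(n) for n in("scene","top")}
S=dict(scene=[(343,142),(344.5,152.5),(347,163),(350,174),(353.5,186.5)],top=[(258.1,180.4),(273,179.6),(287.4,179.3),(302.2,177.8),(317,177)])
K=[]
for i in range(5):
    ob=[(P[n],blob(P[n],S[n][i],6,i==0)[0]) for n in P]; X=tri(ob);K.append(X)
    print(KC[i],[np.round(o[1],1) for o in ob],X,[round(float(np.linalg.norm(proj(p,X)-uv)),1) for p,uv in ob])
K=np.array(K);d=K[1]-K[4];print("pitch",np.linalg.norm(d)/3,"yaw deg",np.degrees(np.arctan2(-d[0],d[1])))
for uv in [(222,280),(338,272)]: print("handle end",atz(P["top"],(180+uv[0]/2.7,110+uv[1]/2.7),.056))
for uv in [(57,180),(446,155)]: print("hood",atz(P["top"],(180+uv[0]/2.7,110+uv[1]/2.7),.29))
for n,s in(("scene",(180+238/2,80+540/2)),("top",(180+735/2.7,110+345/2.7))):
    p=P[n];c,m=blob(p,s,24);
    ys,xs=np.nonzero(m);
    hull=cv2.convexHull(np.c_[xs,ys].astype(np.float32))[:,0]
    W=np.array([atz(p,u,.012)[:2] for u in hull],np.float32)
    r=cv2.minAreaRect(W*1000);print(n,"green",np.array(r[0]),r[1],r[2])
E
```

```text
white [array([341.6, 141.7]), array([257.7, 181.2])] [0.6674 0.1671 0.1218] [0.3, 0.3]
blue [array([344. , 152.2]), array([272.3, 179.9])] [0.6748 0.1281 0.121 ] [0.0, 0.1]
yellow [array([346.7, 163. ]), array([287. , 178.9])] [0.6819 0.0887 0.1212] [0.0, 0.0]
green [array([349.7, 174.1]), array([301.8, 177.9])] [0.6894 0.049  0.1221] [0.1, 0.1]
red [array([352.5, 185.7]), array([316.3, 177. ])] [0.6965 0.01   0.1212] [0.0, 0.0]
pitch 0.04002909503412532 yaw deg 10.43221176013148
handle end [0.5893 0.1522 0.056 ]
handle end [0.6115 0.0327 0.056 ]
hood [0.624  0.2707 0.29  ]
hood [ 0.6847 -0.062   0.29  ]
scene green [ 558.6331 -410.3426] (2.5060038566589355, 0.0) -179.3845977783203
top green [ 570.9243 -394.9402] (60.69040298461914, 44.51805114746094) 9.836548805236816
```

```bash
cat >> h.py <<'E'
yaw=np.radians(10.4);ex=np.array([np.cos(yaw),np.sin(yaw),0]);ey=np.array([-np.sin(yaw),np.cos(yaw),0]);ez=np.array([0,0,1.])
ORG=np.array([.8166,.1341,0])          # oven origin estimate
def oven(x,y,z): return ORG+ex*x+ey*y+ez*z
def tool(ydir,lean):                   # lean: tip forward along ex, deg; ydir 'x' or 'y' (oven axis) 
    a=np.radians(lean);z=-np.cos(a)*ez+np.sin(a)*ex
    y=np.cos(a)*ex+np.sin(a)*ez if ydir=='x' else (ey if ydir=='y' else -ey)
    return np.c_[np.cross(y,z),y,z]
def go(pos,M,o=None):
    o=o or bot.get_obs();R0=rot(o);rv=(R0.inv()*R.from_matrix(M)).as_rotvec()
    s=R0.inv().apply(np.array(pos)-o["eef_pos"])*1000
    print("turn",np.round(rv,3),"shift",np.round(s,1),"rows>=",round(max(np.linalg.norm(s)/62.5,np.degrees(np.linalg.norm(rv))/10.7),1))
E
python3 - <<'E'
from h import *
M=tool('x',10);B=np.array([.5983,.0955,.056])
go(B+M[:,2]*(.012-.10),M)
E
```

```text
turn [-0.157 -0.095  1.09 ] shift [-530.6 -415.8   88.6] rows>= 10.9
```

jog_arm --pt "-0.013 -0.008 0.09 -44 -35 7 26" --pt "-0.026 -0.016 0.18 -88 -69 15 26" --pt "-0.04 -0.024 0.27 -133 -104 22 26" --pt "-0.052 -0.032 0.36 -177 -139 29 26" --pt "-0.065 -0.04 0.45 -221 -173 37 26" --pt "-0.08 -0.048 0.545 -265 -208 44 26" --pt "-0.092 -0.055 0.636 -309 -243 52 26" --pt "-0.105 -0.063 0.727 -354 -277 59 26" --pt "-0.118 -0.071 0.82 -398 -312 66 26" --pt "-0.13 -0.08 0.91 -442 -346 74 26"

```text
t: 3.15
eef_pos: [0.52, 0.184, 0.1576]
tool_rot: [0.048, 0.568, 0.82, 0.057]
contact_force: [0.5, 0.7, 0.8]
gripper_width: 0.308
grasp_force: 0.0
```

```bash
python3 - <<'E'
from h import *
M=tool('x',10);B=np.array([.5983,.0955,.056])
go(B+M[:,2]*(.012-.10),M)
E
```

```text
turn [-0.025 -0.015  0.177] shift [-107.4   24.6   20.2] rows>= 1.8
```

jog_arm --pt "-0.012 -0.008 0.09 -54 12 10 26" --pt "-0.025 -0.015 0.177 -107 25 20 26" --pt "-0.025 -0.015 0.177 -107 25 20 26" --pt "-0.025 -0.015 0.177 -107 25 20 26"

```text
t: 3.65
eef_pos: [0.5824, 0.0953, 0.1426]
tool_rot: [0.055, 0.636, 0.766, 0.066]
contact_force: [-0.4, -0.2, 0.6]
gripper_width: 0.304
grasp_force: 0.0
```

```bash
python3 - <<'E'
from h import *
M=tool('x',10);B=np.array([.5983,.0955,.056])
go(B+M[:,2]*(.012),M)
p=bot.read_camera("top");q=bot.read_camera("scene")
a=p["pixels"][140:260,210:370,::-1];b=q["pixels"][100:220,260:420,::-1]
cv2.imwrite("pics/pre.png",cv2.resize(np.vstack([a,b]),None,fx=2.5,fy=2.5,interpolation=cv2.INTER_CUBIC))
for pp in(p,q): print([(np.round(x["xy"],1),atz(pp,x["xy"],.056).round(4),round(x["score"],2)) for x in bot.tip_of("drawer_handle",pp)[:1]])
E
```

```text
turn [-0.002 -0.     0.003] shift [ -2.8   0.6 100. ] rows>= 1.6
[(array([280.4, 212.2]), array([0.5994, 0.1018, 0.056 ]), 0.9)]
[(array([338.2, 145. ]), array([0.6615, 0.2067, 0.056 ]), 0.73)]
```

View pics/pre.png

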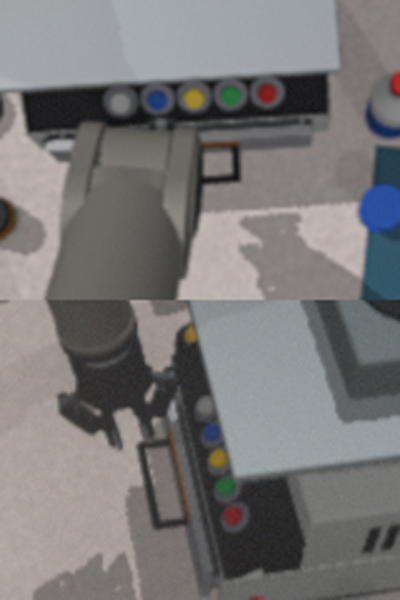

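The gripper stands above the handle and clear of the hood. In the lower panel the fingers at (125,440) straddle the bar line at (155,450).

jog_arm --pt "0 0 0 -3 0 30 26" --pt "0 0 0 -3 0 55 26" --pt "0 0 0 -3 0 72 26" --pt "0 0 0 -3 0 86 26" --pt "0 0 0 -3 0 94 26" --pt "0 0 0 -3 0 100 26" --pt "0 0 0 -3 0 100 26"

```text
t: 4.72
eef_pos: [0.6001, 0.0949, 0.0441]
tool_rot: [0.055, 0.637, 0.766, 0.066]
contact_force: [-0.4, 0.5, 0.4]
gripper_width: 0.302
grasp_force: 0.0
```

jog_arm --pt "0 0 0 0 0 0 12" --pt "0 0 0 0 0 0 6" --pt "0 0 0 0 0 0 0" --pt "0 0 0 0 0 0 0" --pt "0 0 0 0 0 0 0" --grip_force 30

```text
t: 5.35
eef_pos: [0.6011, 0.0951, 0.045]
tool_rot: [0.056, 0.637, 0.766, 0.067]
contact_force: [0.6, -0.5, 6.0]
gripper_width: 0.103
grasp_force: 29.6
```

```bash
python3 - <<'E'
from h import *
o=bot.get_obs();P=o["eef_pos"];print(o["gripper_width"]*85.4,o["grasp_force"],o["contact_force"])
for d in(.06,.115,.125):
    go(np.array(P)-ex*d,tool('x',10))
E
```

```text
8.806788158402071 29.6142840385437 [ 0.57970809 -0.50883814  6.03947819]
turn [0.001 0.    0.002] shift [  0.1 -59.1 -10.5] rows>= 1.0
turn [0.001 0.    0.002] shift [   0.3 -113.2  -20. ] rows>= 1.8
turn [0.001 0.    0.002] shift [   0.3 -123.1  -21.8] rows>= 2.0
```

jog_arm --pt "0 0 0 0 -10 -1.8 0" --pt "0 0 0 0 -25 -4.4 0" --pt "0 0 0 0 -43 -7.6 0" --pt "0 0 0 0 -61 -10.8 0" --pt "0 0 0 0 -79 -14 0" --pt "0 0 0 0 -95 -16.8 0" --pt "0 0 0 0 -107 -18.9 0" --pt "0 0 0 0 -114 -20.1 0" --pt "0 0 0 0 -118 -20.8 0"

```text
t: 6.48
eef_pos: [0.4817, 0.0735, 0.0449]
tool_rot: [0.056, 0.636, 0.766, 0.067]
contact_force: [2.4, 2.1, 6.7]
gripper_width: 0.1
grasp_force: 30.7
```

jog_arm --pt "0 0 0 0 -3 -0.5 0" --pt "0 0 0 0 -6 -1 0" --pt "0 0 0 0 -8 -1.4 0"

```text
t: 6.85
eef_pos: [0.4741, 0.0721, 0.0449]
tool_rot: [0.056, 0.636, 0.766, 0.067]
contact_force: [1.5, 2.6, 6.7]
gripper_width: 0.103
grasp_force: 30.7
```

jog_arm --pt "0 0 0 0 -2 -0.3 0" --pt "0 0 0 0 -4 -0.7 0" --pt "0 0 0 0 -6 -1 0"

```text
t: 7.22
eef_pos: [0.4712, 0.0716, 0.0451]
tool_rot: [0.058, 0.636, 0.766, 0.069]
contact_force: [18.4, 4.2, -18.8]
gripper_width: 0.1
grasp_force: 28.9
```

jog_arm --pt "0 0 0 0 4 0.7 10" --pt "0 0 0 0 4 0.7 24" --pt "0 0 0 0 4 0.7 24" --pt "0 0 0 0 4 -12 24" --pt "0 0 0 0 4 -40 24" --pt "0 0 0 0 4 -80 24" --pt "0 0 0 0 4 -120 24" --pt "0 0 0 0 4 -150 24"

```text
t: 8.22
eef_pos: [0.4462, 0.0661, 0.1945]
tool_rot: [0.055, 0.637, 0.766, 0.067]
contact_force: [-0.3, 1.0, 0.5]
gripper_width: 0.279
grasp_force: 0.0
```

```bash
python3 - <<'E'
from h import *
np.set_printoptions(precision=4,suppress=True)
P={n:bot.read_camera(n) for n in("scene","top")}
for k,z in(("drawer_handle",.056),("tray_free",.032),("pallet_blue",.032),("pallet_green",0)):
    ob=[]
    for n,p in P.items():
        for x in bot.tip_of(k,p)[:1]:
            ob.append((p,x["xy"])); print(k,n,np.round(x["xy"],1),round(x["score"],2),atz(p,x["xy"],z))
p=P["top"]
for n,p in P.items():
    uv=proj(p,[.571,-.391,.012]);h=cv2.cvtColor(p["pixels"],cv2.COLOR_RGB2HSV)
    m=((h[...,0]>45)&(h[...,0]<75)&(h[...,1]>120)).astype(np.uint8)
    mm=np.zeros_like(m);cv2.circle(mm,tuple(int(v) for v in uv),24,1,-1);m&=mm
    m=cv2.morphologyEx(m,cv2.MORPH_CLOSE,np.ones((7,7),np.uint8))
    c=max(cv2.findContours(m,0,1)[0],key=cv2.contourArea)[:,0]
    W=np.array([atz(p,u,.012)[:2] for u in c],np.float32)
    r=cv2.minAreaRect(W*1000);print(n,"green",np.array(r[0]),r[1],r[2])
a=P["top"]["pixels"][140:280,190:370,::-1];b=P["scene"]["pixels"][90:230,230:410,::-1]
cv2.imwrite("pics/open.png",cv2.resize(np.hstack([a,b]),None,fx=2.2,fy=2.2,interpolation=cv2.INTER_CUBIC))
E
```

```text
drawer_handle scene [350.5 174.5] 0.51 [0.698  0.0924 0.056 ]
drawer_handle top [283.7 260.6] 0.56 [0.4658 0.0747 0.056 ]
tray_free scene [315.7 198.8] 0.88 [0.592  0.0181 0.032 ]
tray_free top [307.9 217.5] 0.88 [0.5969 0.024  0.032 ]
pallet_blue scene [313.2 161.1] 0.8 [0.5815 0.1587 0.032 ]
pallet_blue top [258.3 212.3] 0.83 [0.5958 0.1676 0.032 ]
pallet_green scene [305.6 342.4] 0.73 [ 0.573  -0.3899  0.    ]
pallet_green top [447.9 242.7] 0.91 [ 0.5745 -0.3886  0.    ]
scene green [ 570.6884 -394.5427] (59.56877517700195, 43.478675842285156) 10.046045303344727
top green [ 570.3778 -395.3508] (59.469486236572266, 43.218360900878906) 9.828112602233887
```

View pics/open.png

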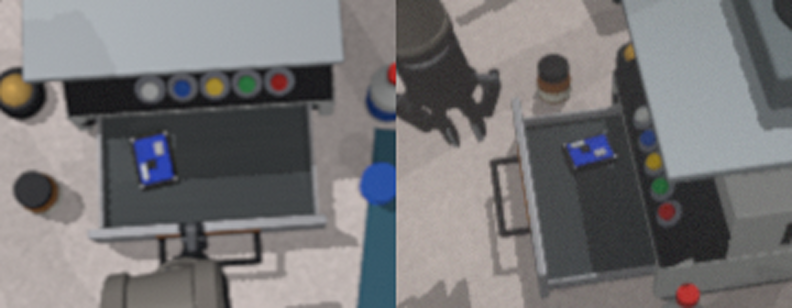

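The drawer is fully open, and the tray's right half is free beside the blue pallet, which is at (153,160) in the left panel. The green pallet's centre is about (0.571,-0.394) with a yaw of 10°.

```bash
python3 - <<'E'
from h import *
go([.571,-.394,.10],tool('-y',0))
E
```

```text
turn [ 0.136 -0.134  1.569] shift [-475.1   22.    97.8] rows>= 8.5
```

jog_arm --pt "0.015 -0.015 0.174 -53 2 11 40" --pt "0.03 -0.03 0.349 -106 5 22 64" --pt "0.045 -0.045 0.523 -158 7 33 64" --pt "0.06 -0.06 0.697 -211 10 43 64" --pt "0.075 -0.075 0.872 -264 12 54 64" --pt "0.09 -0.09 1.046 -317 15 65 64" --pt "0.105 -0.105 1.22 -370 17 76 64" --pt "0.12 -0.12 1.395 -422 20 87 64" --pt "0.136 -0.134 1.569 -475 22 98 64" --pt "0.136 -0.134 1.569 -475 22 98 64"

```text
t: 9.98
eef_pos: [0.5699, -0.3981, 0.0976]
tool_rot: [0.001, 0.996, 0.088, -0.002]
contact_force: [-0.1, 0.8, -0.0]
gripper_width: 0.746
grasp_force: 0.0
```

```bash
python3 - <<'E'
from h import *
go([.571,-.394,.02],tool('-y',0))
P={n:bot.read_camera(n) for n in("scene","top")}
for n,p in P.items(): print(n,[(np.round(x["xy"],1),atz(p,x["xy"],0).round(4),round(x["score"],2)) for x in bot.tip_of("pallet_green",p)[:1]])
a=P["top"]["pixels"][190:290,390:500,::-1];b=P["scene"]["pixels"][290:390,250:360,::-1]
cv2.imwrite("pics/pg.png",cv2.resize(np.hstack([a,b]),None,fx=3.4,fy=3.4,interpolation=cv2.INTER_CUBIC))
E
```

```text
turn [ 0.001  0.004 -0.005] shift [ 2.1 -3.9 77.6] rows>= 1.2
scene [(array([307.1, 341.3]), array([ 0.5768, -0.3872,  0.    ]), 0.53)]
top []
```

View pics/pg.png

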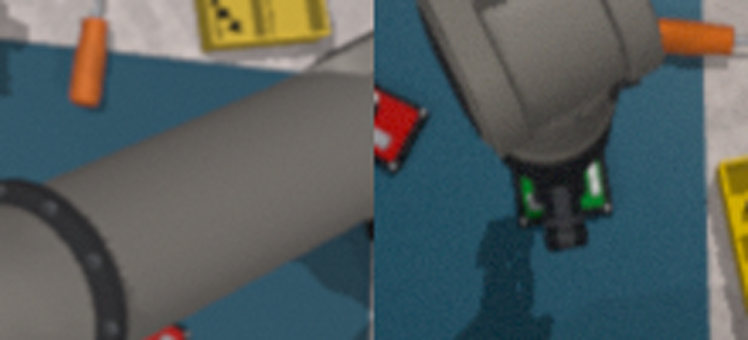

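The right panel shows the gripper centred over the green pallet, with the near finger at (567,235) just outside its edge. I'll descend now.

jog_arm --pt "0.001 0.004 -0.005 2 -4 30 64" --pt "0.001 0.004 -0.005 2 -4 60 64" --pt "0.001 0.004 -0.005 2 -4 77 64" --pt "0.001 0.004 -0.005 2 -4 83 64" --pt "0.001 0.004 -0.005 2 -4 87 64" --pt "0.001 0.004 -0.005 2 -4 90 64" --pt "0.001 0.004 -0.005 2 -4 90 64"

```text
t: 11.05
eef_pos: [0.5732, -0.3892, 0.0107]
tool_rot: [-0.001, 0.996, 0.093, 0.003]
contact_force: [0.0, 1.0, -1.0]
gripper_width: 0.748
grasp_force: 0.0
```

jog_arm --pt "0 0 0 0 0 1.5 64" --pt "0 0 0 0 0 3 64" --pt "0 0 0 0 0 4.5 64" --pt "0 0 0 0 0 4.5 64"

```text
t: 11.55
eef_pos: [0.573, -0.3889, 0.0056]
tool_rot: [-0.001, 0.996, 0.093, 0.002]
contact_force: [0.1, -0.3, -0.6]
gripper_width: 0.751
grasp_force: 0.0
```

jog_arm --pt "0 0 0 0 4 0 64" --pt "0 0 0 0 4 2 64" --pt "0 0 0 0 4 4 64" --pt "0 0 0 0 4 5 64" --pt "0 0 0 0 4 5 64"

```text
t: 12.18
eef_pos: [0.5738, -0.3928, 0.0006]
tool_rot: [-0.001, 0.996, 0.093, 0.002]
contact_force: [-0.5, -0.5, -0.3]
gripper_width: 0.75
grasp_force: 0.0
```

jog_arm --pt "0 0 0 0 0 1 62" --pt "0 0 0 0 0 2 62" --pt "0 0 0 0 0 3 62" --pt "0 0 0 0 0 3 62"

```text
t: 12.68
eef_pos: [0.5738, -0.3929, -0.0024]
tool_rot: [-0.001, 0.996, 0.093, 0.002]
contact_force: [0.1, 1.3, 0.6]
gripper_width: 0.725
grasp_force: 0.0
```

jog_arm --pt "0 0 0 0 0 1 62" --pt "0 0 0 0 0 2 62" --pt "0 0 0 0 0 2 62"

```text
t: 13.05
eef_pos: [0.5738, -0.3929, -0.0044]
tool_rot: [-0.001, 0.996, 0.093, 0.002]
contact_force: [-0.1, -0.6, 0.9]
gripper_width: 0.723
grasp_force: 0.0
```

jog_arm --pt "0 0 0 0 0 0 56" --pt "0 0 0 0 0 0 52" --pt "0 0 0 0 0 0 48" --pt "0 0 0 0 0 0 44" --pt "0 0 0 0 0 0 40" --pt "0 0 0 0 0 0 40" --grip_force 30

```text
t: 13.8
eef_pos: [0.5745, -0.3943, -0.0026]
tool_rot: [-0.0, 0.996, 0.093, 0.003]
contact_force: [0.0, -0.7, 8.4]
gripper_width: 0.575
grasp_force: 35.3
```

jog_arm --pt "0 0 0 0 0 -3 40" --pt "0 0 0 0 0 -12 40" --pt "0 0 0 0 0 -30 40" --pt "0 0 0 0 0 -60 40" --pt "0 0 0 0 0 -95 40" --pt "0 0 0 0 0 -125 40" --pt "0 0 0 0 0 -145 40" --pt "0 0 0 0 0 -150 40"

```text
t: 14.8
eef_pos: [0.5736, -0.3937, 0.1474]
tool_rot: [-0.001, 0.996, 0.093, 0.003]
contact_force: [-0.3, -0.2, -2.1]
gripper_width: 0.573
grasp_force: 31.3
```

```bash
python3 - <<'E'
from h import *
go([.584,.0225,.145],tool('-y',0))
P={n:bot.read_camera(n) for n in("scene","top")}
for n,p in P.items(): print(n,[(np.round(x["xy"],1),atz(p,x["xy"],.148).round(4),round(x["score"],2)) for x in bot.tip_of("pallet_green",p)[:1]])
o=bot.get_obs();print(o["eef_pos"],o["gripper_width"],o["grasp_force"])
b=P["scene"]["pixels"][250:390,220:390,::-1]
cv2.imwrite("pics/lift.png",cv2.resize(b,None,fx=3.4,fy=3.4,interpolation=cv2.INTER_CUBIC))
E
```

```text
turn [-0.001 -0.007  0.005] shift [  87.5 -407.1    3.3] rows>= 6.7
scene [(array([354.7, 302.6]), array([ 0.6888, -0.3281,  0.148 ]), 0.57)]
top []
[ 0.57273316 -0.39267661  0.14454885] 0.5779075057132561 31.325150728225708
```

View pics/lift.png

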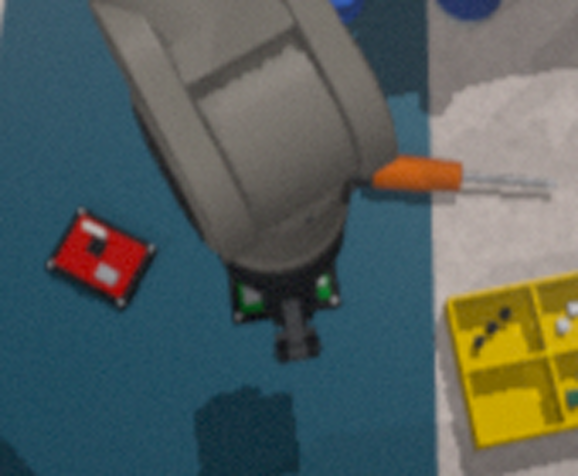

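The pallet is lifted and level: it shows at (285,290) in the grip and its shadow is clear of the bench. Carrying it over to the tray.

jog_arm --pt "0 0 0 4 -18 0 40" --pt "0 -0.001 0.001 13 -60 0 40" --pt "0 -0.002 0.001 24 -110 0 40" --pt "0 -0.003 0.002 35 -162 0 40" --pt "0 -0.004 0.002 46 -214 0 40" --pt "0 -0.005 0.003 57 -266 0 40" --pt "0 -0.006 0.004 68 -316 0 40" --pt "0 -0.007 0.005 78 -362 0 40" --pt "0 -0.007 0.005 85 -395 0 40" --pt "0 -0.007 0.005 87 -407 0 40"

```text
t: 16.25
eef_pos: [0.5822, 0.0266, 0.1461]
tool_rot: [-0.001, 0.996, 0.093, -0.002]
contact_force: [-0.3, -0.5, -1.8]
gripper_width: 0.575
grasp_force: 31.4
```

```bash
python3 - <<'E'
from h import *
P={n:bot.read_camera(n) for n in("scene","top")}
go([.584,.0225,.05],tool('-y',0))
o=bot.get_obs();print(o["eef_pos"],o["gripper_width"],o["grasp_force"])
a=P["top"]["pixels"][130:280,190:370,::-1];b=P["scene"]["pixels"][90:240,230:410,::-1]
cv2.imwrite("pics/over.png",cv2.resize(np.hstack([a,b]),None,fx=2.2,fy=2.2,interpolation=cv2.INTER_CUBIC))
E
```

```text
turn [-0.002  0.003  0.003] shift [ 1.4  2.3 96.4] rows>= 1.5
[0.58247249 0.02438078 0.14644878] 0.5753632223092155 31.384012699127197
```

View pics/over.png

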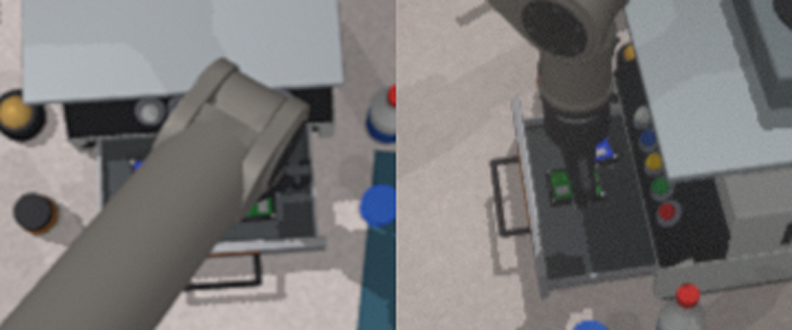

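```bash
python3 - <<'E'
from h import *
P={n:bot.read_camera(n) for n in("scene","top")}
def ov(X): d=X-ORG;return np.round([d@ex*1000,d@ey*1000,X[2]*1000])
for z in(.3,.35,.4,.45,.5):
    print(z,"top",[ov(atz(P["top"],(190+u/2.2,130+v/2.2),z)) for u,v in((225,60),(307,105))],"scene",[ov(atz(P["scene"],(230+(u-396)/2.2,90+v/2.2),z)) for u,v in((615,60),(620,30),(630,5))])
o=bot.get_obs();d=np.array(o["eef_pos"])-ORG;print("tcp",d@ex,d@ey)
E
```

```text
0.3 top [array([-135.,  -47.,  300.]), array([-190., -130.,  300.])] scene [array([-192.,    4.,  300.]), array([-178.,   50.,  300.]), array([-158.,   88.,  300.])]
0.35 top [array([-150.,  -49.,  350.]), array([-203., -129.,  350.])] scene [array([-202.,  -41.,  350.]), array([-188.,    2.,  350.]), array([-170.,   38.,  350.])]
0.4 top [array([-166.,  -52.,  400.]), array([-215., -127.,  400.])] scene [array([-211.,  -85.,  400.]), array([-199.,  -45.,  400.]), array([-182.,  -12.,  400.])]
0.45 top [array([-181.,  -54.,  450.]), array([-228., -125.,  450.])] scene [array([-221., -129.,  450.]), array([-209.,  -93.,  450.]), array([-193.,  -62.,  450.])]
0.5 top [array([-196.,  -57.,  500.]), array([-241., -124.,  500.])] scene [array([-230., -174.,  500.]), array([-220., -140.,  500.]), array([-205., -112.,  500.])]
tcp -0.2504657169612479 -0.06864256572021155
```

The wrist's front stays about 20 mm before the hood edge, so I'll descend, slightly back.

jog_arm --pt "0 0 0.002 -1 0 12 40" --pt "0 0 0.002 -3 0 32 40" --pt "0 0 0.002 -3 0 52 40" --pt "0 0 0.002 -3 0 72 40" --pt "0 0 0.002 -3 0 88 40" --pt "0 0 0.002 -3 0 98 40" --pt "0 0 0.002 -3 0 104 40" --pt "0 0 0.002 -3 0 107 40" --pt "0 0 0.002 -3 0 107 40"

```text
t: 17.58
eef_pos: [0.5801, 0.0224, 0.0402]
tool_rot: [-0.001, 0.996, 0.09, -0.001]
contact_force: [-0.5, 0.2, -0.7]
gripper_width: 0.574
grasp_force: 31.4
```

jog_arm --pt "0 0 0 0 0 1 40" --pt "0 0 0 0 0 2 40" --pt "0 0 0 0 0 3 40" --pt "0 0 0 0 0 4 40" --pt "0 0 0 0 0 4 40"

```text
t: 18.2
eef_pos: [0.5798, 0.0223, 0.0359]
tool_rot: [-0.001, 0.996, 0.09, -0.001]
contact_force: [-0.1, -0.2, -0.8]
gripper_width: 0.578
grasp_force: 31.4
```

jog_arm --pt "0 0 0 0 0 1 40" --pt "0 0 0 0 0 2 40" --pt "0 0 0 0 0 3 40" --pt "0 0 0 0 0 4 40" --pt "0 0 0 0 0 4 40"

```text
t: 18.82
eef_pos: [0.5798, 0.0224, 0.0319]
tool_rot: [-0.001, 0.996, 0.09, -0.001]
contact_force: [-0.2, 0.8, -1.5]
gripper_width: 0.58
grasp_force: 31.4
```

jog_arm --pt "0 0 0 0 0 0.7 40" --pt "0 0 0 0 0 1.4 40" --pt "0 0 0 0 0 2 40" --pt "0 0 0 0 0 2 40"

```text
t: 19.32
eef_pos: [0.5798, 0.0224, 0.0299]
tool_rot: [-0.001, 0.996, 0.09, -0.001]
contact_force: [-0.8, -0.2, -0.5]
gripper_width: 0.572
grasp_force: 31.4
```

jog_arm --pt "0 0 0 0 0 0.5 40" --pt "0 0 0 0 0 1 40" --pt "0 0 0 0 0 1 40"

```text
t: 19.7
eef_pos: [0.58, 0.0223, 0.0294]
tool_rot: [-0.001, 0.996, 0.09, -0.001]
contact_force: [-2.5, 0.8, 4.2]
gripper_width: 0.576
grasp_force: 33.8
```

Contact with the tray floor is about 5 N while the pallet is still held. Releasing gently.

jog_arm --pt "0 0 0 0 0 0 40" --pt "0 0 0 0 0 0 52" --pt "0 0 0 0 0 0 58" --pt "0 0 0 0 0 0 64" --pt "0 0 0 0 0 0 64" --pt "0 0 0 0 0 -10 64" --pt "0 0 0 0 0 -35 64" --pt "0 0 0 0 0 -75 64" --pt "0 0 0 0 0 -110 64" --pt "0 0 0 0 0 -125 64"

```text
t: 20.95
eef_pos: [0.581, 0.0219, 0.1563]
tool_rot: [-0.001, 0.996, 0.09, 0.001]
contact_force: [0.1, 0.3, -0.7]
gripper_width: 0.753
grasp_force: 0.0
```

```bash
python3 - <<'E'
from h import *
P={n:bot.read_camera(n) for n in("scene","top")}
go([.448,.0665,.185],tool('x',10))
for n,p in P.items(): print(n,[(np.round(x["xy"],1),atz(p,x["xy"],.032).round(4),round(x["score"],2)) for x in bot.tip_of("pallet_green",p)[:1]])
E
```

```text
turn [-0.138  0.135 -1.568] shift [-122.9  -67.4  -29.6] rows>= 8.5
scene [(array([312.1, 194.8]), array([0.5808, 0.0321, 0.032 ]), 0.81)]
top [(array([308.2, 224.4]), array([0.5772, 0.0207, 0.032 ]), 0.78)]
```

jog_arm --pt "-0.015 0.015 -0.174 -14 -7 -3 64" --pt "-0.03 0.03 -0.348 -27 -15 -7 50" --pt "-0.046 0.045 -0.523 -41 -22 -10 35" --pt "-0.061 0.06 -0.697 -55 -30 -13 26" --pt "-0.077 0.075 -0.871 -68 -37 -16 26" --pt "-0.092 0.09 -1.045 -82 -45 -20 26" --pt "-0.107 0.105 -1.22 -96 -52 -23 26" --pt "-0.123 0.12 -1.394 -109 -60 -26 26" --pt "-0.138 0.135 -1.568 -123 -67 -30 26" --pt "-0.138 0.135 -1.568 -123 -67 -30 26"

```text
t: 22.4
eef_pos: [0.4454, 0.0661, 0.1834]
tool_rot: [0.054, 0.638, 0.765, 0.065]
contact_force: [0.5, -0.0, -0.8]
gripper_width: 0.302
grasp_force: 0.0
```

```bash
python3 - <<'E'
from h import *
P={n:bot.read_camera(n) for n in("scene","top")}
go([.4715,.0716,.046],tool('x',10))
a=P["top"]["pixels"][140:280,190:370,::-1];b=P["scene"]["pixels"][90:230,230:410,::-1]
cv2.imwrite("pics/placed.png",cv2.resize(np.hstack([a,b]),None,fx=2.2,fy=2.2,interpolation=cv2.INTER_CUBIC))
E
```

```text
turn [-0.003  0.001 -0.003] shift [  1.1   1.  140.2] rows>= 2.2
```

View pics/placed.png

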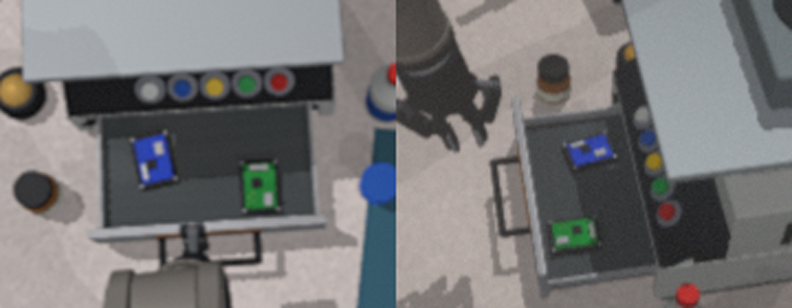

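The green pallet, at (260,188) in the left panel, lies flat in the right half, clear of the blue one at (153,160). Next I'll grip the handle again.

jog_arm --pt "0 0 0 1 1 40 26" --pt "0 0 0 1 1 80 26" --pt "0 0 0 1 1 108 26" --pt "0 0 0 1 1 126 26" --pt "0 0 0 1 1 138 26" --pt "0 0 0 1 1 138 26" --pt "0 0 0 1 1 138 12" --pt "0 0 0 1 1 138 4" --pt "0 0 0 1 1 138 0" --pt "0 0 0 1 1 138 0" --grip_force 30

```text
t: 23.75
eef_pos: [0.4713, 0.0712, 0.0487]
tool_rot: [0.055, 0.638, 0.765, 0.066]
contact_force: [2.8, -1.2, -5.9]
gripper_width: 0.098
grasp_force: 29.1
```

jog_arm --pt "0 0 0 0 5 0.9 0" --pt "0 0 0 0 15 2.6 0" --pt "0 0 0 0 29 5.1 0" --pt "0 0 0 0 45 7.9 0" --pt "0 0 0 0 62 10.9 0" --pt "0 0 0 0 79 13.9 0" --pt "0 0 0 0 95 16.7 0" --pt "0 0 0 0 109 19.2 0" --pt "0 0 0 0 119 21 0" --pt "0 0 0 0 125 22 0"

```text
t: 25.0
eef_pos: [0.5974, 0.0941, 0.0486]
tool_rot: [0.056, 0.638, 0.765, 0.066]
contact_force: [-1.2, -5.2, 6.1]
gripper_width: 0.098
grasp_force: 30.4
```

jog_arm --pt "0 0 0 0 3 0.5 0" --pt "0 0 0 0 6 1 0" --pt "0 0 0 0 8 1.4 0" --pt "0 0 0 0 9 1.6 0"

```text
t: 25.5
eef_pos: [0.6057, 0.0955, 0.0486]
tool_rot: [0.056, 0.638, 0.765, 0.066]
contact_force: [-1.7, -4.4, 5.7]
gripper_width: 0.101
grasp_force: 30.4
```

jog_arm --pt "0 0 0 0 2 0.3 0" --pt "0 0 0 0 4 0.7 0" --pt "0 0 0 0 5 0.9 0"

```text
t: 25.88
eef_pos: [0.6087, 0.0961, 0.0485]
tool_rot: [0.054, 0.638, 0.765, 0.065]
contact_force: [-11.1, -6.1, 18.6]
gripper_width: 0.102
grasp_force: 31.8
```

jog_arm --pt "0 0 0 0 -1.5 -0.3 8" --pt "0 0 0 0 -1.5 -0.3 24" --pt "0 0 0 0 -1.5 -0.3 24" --pt "0 0 0 0 -1.5 -12 24" --pt "0 0 0 0 -2 -40 24" --pt "0 0 0 0 -20 -85 12" --pt "0 0 0 0 -50 -120 0" --pt "0 0 0 0 -60 -130 0" --pt "0 0 0 0 -60 -130 0"

```text
t: 27.0
eef_pos: [0.53, 0.083, 0.1666]
tool_rot: [0.055, 0.637, 0.766, 0.067]
contact_force: [1.2, 0.3, -1.1]
gripper_width: -0.006
grasp_force: 0.0
```

```bash
cat >> h.py <<'E'
KY=dict(white=.0442,yellow=-.0358,green=-.0758)
def key(c,off,dx=0,dy=0):  # TCP target, off = distance out of key top
    M=tool('x',35);return ex*(.686+dx)+ey*(KY[c]+dy)+ez*.1235-M[:,2]*off,M
E
python3 - <<'E'
from h import *
P={n:bot.read_camera(n) for n in("scene","top")}
for n,p in P.items(): print(n,[(np.round(x["xy"],1),atz(p,x["xy"],.056).round(4),round(x["score"],2)) for x in bot.tip_of("drawer_handle",p)[:1]])
o=bot.get_obs();go(*key("white",.05),o);print(o["eef_pos"])
E
```

```text
scene [(array([320.2, 170.5]), array([0.6045, 0.1059, 0.056 ]), 0.86)]
top [(array([282.1, 209.7]), array([0.6071, 0.0979, 0.056 ]), 0.58)]
turn [-0.439  0.001  0.001] shift [ 58.8 118.8  21.4] rows>= 2.4
[0.5304836  0.08247205 0.16532779]
```

jog_arm --pt "-0.15 0 0 15 10 0 0" --pt "-0.3 0 0 30 30 5 0" --pt "-0.439 0 0 45 60 10 0" --pt "-0.439 0.001 0.001 59 95 17 0" --pt "-0.439 0.001 0.001 59 119 21 0" --pt "-0.439 0.001 0.001 59 119 21 0" --pt "-0.439 0.001 0.001 59 119 21 0"

```text
t: 28.08
eef_pos: [0.6389, 0.1623, 0.1645]
tool_rot: [0.193, 0.611, 0.733, 0.23]
contact_force: [-0.9, 0.3, -0.3]
gripper_width: 0.0
grasp_force: 0.0
```

```bash
python3 - <<'E'
from h import *
P={n:bot.read_camera(n) for n in("scene","top")}
o=bot.get_obs();go(*key("white",.0),o);print(o["eef_pos"],o["contact_force"])
a=P["top"]["pixels"][120:230,210:350,::-1];b=P["scene"]["pixels"][90:200,280:420,::-1]
cv2.imwrite("pics/keyw.png",cv2.resize(np.hstack([a,b]),None,fx=2.8,fy=2.8,interpolation=cv2.INTER_CUBIC))
E
```

```text
turn [-0.002  0.001 -0.001] shift [ 0.7  0.7 50.8] rows>= 0.8
[0.63769706 0.16132259 0.16476641] [-0.85111838 -1.52890284 -0.08693825]
```

View pics/keyw.png

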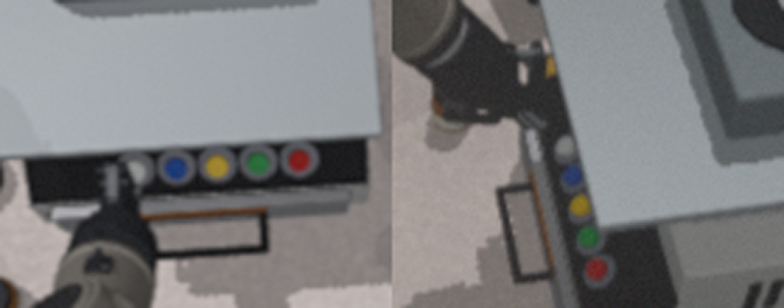

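```bash
python3 - <<'E'
from h import *
p=bot.read_camera("top");o=bot.get_obs()
print(proj(p,o["eef_pos"]),proj(p,key("white",0)[0]),proj(p,key("yellow",0)[0]),key("white",0)[0])
a=p["pixels"][165:200,235:280,::-1]
cv2.imwrite("pics/kz.png",cv2.resize(a,None,fx=12,fy=12,interpolation=cv2.INTER_CUBIC))
E
```

```text
[255.95077169 188.15855542] [257.45937667 180.90965318] [286.91846379 178.97903198] [0.66675108 0.16730999 0.1235    ]
```

View pics/kz.png

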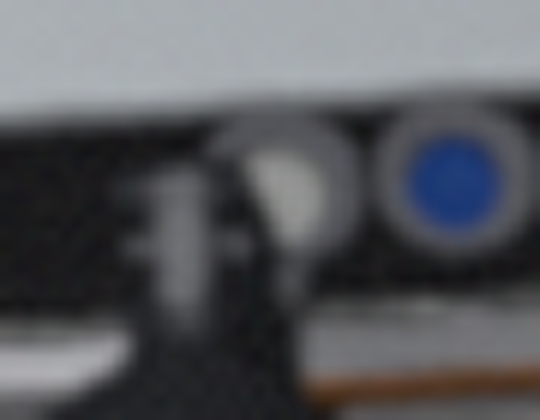

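```bash
python3 - <<'E'
from h import *
p=bot.read_camera("top");q=bot.read_camera("scene");o=bot.get_obs();M=rot(o).as_matrix()
for n,c,o0,s in(("top",p,(235,165),12),):
  for d in(0,.03,.06,.09,.12):
    print(d,[np.round((proj(c,np.array(o["eef_pos"])-M[:,2]*d+M[:,1]*w)-o0)*s) for w in(-.03,0,.03)])
print("white in crop",np.round((proj(p,key("white",0)[0])-(235,165))*12))
E
```

```text
0 [array([266., 403.]), array([250., 277.]), array([235., 148.])]
0.03 [array([253., 459.]), array([237., 330.]), array([221., 198.])]
0.06 [array([239., 517.]), array([223., 385.]), array([206., 251.])]
0.09 [array([225., 577.]), array([208., 443.]), array([191., 306.])]
0.12 [array([210., 641.]), array([192., 504.]), array([174., 365.])]
white in crop [270. 191.]
```

The tip projects where expected and lines up laterally with the white key, at crop (275,190), well clear of blue at (455,180). Pressing now.

jog_arm --pt "0 0 0 1 1 25 0" --pt "0 0 0 1 1 42 0" --pt "0 0 0 1 1 46 0" --pt "0 0 0 1 1 49 0" --pt "0 0 0 1 1 51 0" --pt "0 0 0 1 1 51 0"

```text
t: 29.08
eef_pos: [0.6713, 0.1702, 0.1343]
tool_rot: [0.187, 0.613, 0.734, 0.223]
contact_force: [-0.6, 0.6, -1.3]
gripper_width: 0.001
grasp_force: 0.0
```

jog_arm --pt "0 0 0 0 0 1 0" --pt "0 0 0 0 0 2 0" --pt "0 0 0 0 0 3 0" --pt "0 0 0 0 0 3 0"

```text
t: 29.58
eef_pos: [0.6734, 0.1705, 0.1322]
tool_rot: [0.187, 0.613, 0.735, 0.223]
contact_force: [-1.3, 0.2, -0.2]
gripper_width: -0.002
grasp_force: 0.0
```

```bash
python3 - <<'E'
from h import *
o=bot.get_obs();go(*key("white",.0),o);go(*key("white",.01),o);print(o["eef_pos"],rot(o).as_matrix()[:,2],tool('x',35)[:,2])
E
```

```text
turn [-0.021  0.002 -0.001] shift [ -1.9 -10.7   3.3] rows>= 0.2
turn [-0.021  0.002 -0.001] shift [ -1.9 -10.9  -6.7] rows>= 0.2
[0.6733734  0.17046974 0.13217245] [ 0.54719516  0.09838115 -0.83120311] [ 0.56415342  0.10354153 -0.81915204]
```

jog_arm --pt "-0.01 0.001 0 -1 -5 -5 0" --pt "-0.021 0.002 -0.001 -2 -11 -7 0" --pt "-0.021 0.002 -0.001 -2 -11 -7 0" --pt "-0.021 0.002 -0.001 -2 -11 -7 0"

```text
t: 30.08
eef_pos: [0.6639, 0.1677, 0.1402]
tool_rot: [0.188, 0.612, 0.734, 0.225]
contact_force: [1.6, 0.4, 0.2]
gripper_width: 0.002
grasp_force: 0.0
```

```bash
python3 - <<'E'
from h import *
o=bot.get_obs();go(*key("white",.0),o);print(o["eef_pos"],np.round(o["q"],3),o["contact_force"])
E
```

```text
turn [-0.017  0.001 -0.   ] shift [-0.9 -7.  15.4] rows>= 0.3
[0.66386932 0.16770188 0.14016526] [-0.925  0.481  0.669  2.121 -1.366  0.17   1.091] [1.59914815 0.35306966 0.17095256]
```

Joints 5 and 6 sit on their range limits at a 35° lean. I'll use about 30° instead, which still clears the hood.

```bash
cat >> h.py <<'E'
def keyL(c,off,lean,dx=0,dy=0):
    M=tool('x',lean);return ex*(.686+dx)+ey*(KY[c]+dy)+ez*.1235+(ez*np.cos(np.radians(35))-ex*np.sin(np.radians(35)))*off,M
E
python3 - <<'E'
from h import *
o=bot.get_obs();go(*keyL("white",.03,30),o)
E
```

```text
turn [ 0.071  0.001 -0.   ] shift [ -0.9  -7.5 -14.6] rows>= 0.4
```

jog_arm --pt "0.035 0 0 -1 -4 -15 0" --pt "0.071 0.001 0 -1 -7 -15 0" --pt "0.071 0.001 0 -1 -7 -15 0" --pt "0.071 0.001 0 -1 -7 -15 0"

```text
t: 30.58
eef_pos: [0.65, 0.1641, 0.1483]
tool_rot: [0.166, 0.618, 0.742, 0.199]
contact_force: [-0.0, -0.4, 0.1]
gripper_width: -0.002
grasp_force: 0.0
```

```bash
python3 - <<'E'
from h import *
o=bot.get_obs();go(*keyL("white",.03,30),o);go(*keyL("white",.0,30),o);print(o["eef_pos"],np.round(o["q"],3),o["contact_force"])
E
```

```text
turn [-0.     0.001 -0.   ] shift [ 0.1 -0.3  0.1] rows>= 0.0
turn [-0.     0.001 -0.   ] shift [ 0.1  2.4 30. ] rows>= 0.5
[0.65002026 0.1641412  0.14826626] [-1.079  0.528  0.895  2.105 -1.17   0.338  0.877] [-0.01526967 -0.36430732  0.10117305]
```

jog_arm --pt "0 0 0 0 1 12 0" --pt "0 0 0 0 2 22 0" --pt "0 0 0 0 2 26 0" --pt "0 0 0 0 2.3 29 0" --pt "0 0 0 0 2.5 31 0" --pt "0 0 0 0 2.5 31 0"

```text
t: 31.32
eef_pos: [0.6672, 0.1668, 0.1229]
tool_rot: [0.166, 0.619, 0.742, 0.198]
contact_force: [-2.2, -1.5, 1.6]
gripper_width: 0.001
grasp_force: 1.6
```

```bash
python3 - <<'E'
from h import *
o=bot.get_obs();go(*keyL("white",.0,30),o);print(o["eef_pos"],np.round(o["q"],3),o["contact_force"]@rot(o).as_matrix())
E
```

```text
turn [-0.001  0.001 -0.001] shift [ 0.6 -0.  -0.8] rows>= 0.0
[0.66724894 0.16680501 0.12286251] [-0.985  0.568  0.79   2.076 -1.251  0.304  0.95 ] [-1.07947804 -1.3074109  -2.55648067]
```

jog_arm --pt "0 0 0 0 0.2 2 0" --pt "0 0 0 0 0.4 4 0" --pt "0 0 0 0 0.5 5 0" --pt "0 0 0 0 0.5 6 0" --pt "0 0 0 0 0.5 6 0"

```text
t: 31.95
eef_pos: [0.6695, 0.1672, 0.1201]
tool_rot: [0.164, 0.619, 0.741, 0.2]
contact_force: [-36.1, -4.4, 42.6]
gripper_width: -0.001
grasp_force: 27.7
```

White bottomed out at about 56 N, so I'll retreat and shift over to yellow.

jog_arm --pt "0 0 0 0 -0.5 -6 0" --pt "0 0 0 0 -2 -20 0" --pt "0 0 0 0 -3 -36 0" --pt "0 0 0 -40 -3 -36 0" --pt "0 0 0 -80 -3 -36 0" --pt "0 0 0 -80 -3 -36 0" --pt "0 0 0 -80 -3 -36 0"

```text
t: 32.83
eef_pos: [0.6651, 0.086, 0.1477]
tool_rot: [0.166, 0.618, 0.742, 0.199]
contact_force: [-0.2, 0.9, -0.8]
gripper_width: 0.0
grasp_force: 0.0
```

```bash
python3 - <<'E'
from h import *
o=bot.get_obs();go(*keyL("yellow",.03,30),o);go(*keyL("yellow",-.0015,30),o);print(o["eef_pos"],np.round(o["q"],3),o["contact_force"]@rot(o).as_matrix())
E
```

```text
turn [-0. -0. -0.] shift [-0.3 -0.6 -0.8] rows>= 0.0
turn [-0. -0. -0.] shift [-0.3  2.1 30.6] rows>= 0.5
[0.66514904 0.0859895  0.14772352] [-0.861  0.491  0.804  2.102 -1.21   0.353  1.062] [ 0.87377512 -0.43346214  0.67880541]
```

jog_arm --pt "0 0 0 0 1 12 0" --pt "0 0 0 0 2 22 0" --pt "0 0 0 0 2 28 0" --pt "0 0 0 0 2.3 31 0" --pt "0 0 0 0 2.5 33 0" --pt "0 0 0 0 2.5 34.5 0" --pt "0 0 0 0 2.5 34.5 0"

```text
t: 33.7
eef_pos: [0.6831, 0.09, 0.1205]
tool_rot: [0.164, 0.618, 0.742, 0.2]
contact_force: [-20.1, 2.2, 23.9]
gripper_width: -0.004
grasp_force: 15.7
```

Yellow bottomed at about 31 N. I'll let it come fully up and press it again.

jog_arm --pt "0 0 0 0 -0.5 -6 0" --pt "0 0 0 0 -1 -15 0" --pt "0 0 0 0 -1 -15 0" --pt "0 0 0 0 -1 -15 0" --pt "0 0 0 0 -0.5 -8 0" --pt "0 0 0 0 0 -4 0" --pt "0 0 0 0 0 -2 0" --pt "0 0 0 0 0 0 0" --pt "0 0 0 0 0 0 0" --pt "0 0 0 0 0 0 0"

```text
t: 34.95
eef_pos: [0.6836, 0.0887, 0.1206]
tool_rot: [0.165, 0.619, 0.742, 0.2]
contact_force: [-20.6, -1.0, 27.2]
gripper_width: -0.004
grasp_force: 16.9
```

jog_arm --pt "0 0 0 0 -0.5 -6 0" --pt "0 0 0 0 -2 -20 0" --pt "0 0 0 0 -3 -35 0" --pt "0 0 0 -20 -3 -35 0" --pt "0 0 0 -40 -3 -35 0" --pt "0 0 0 -40 -3 -35 0" --pt "0 0 0 -40 -3 -35 0"

```text
t: 35.83
eef_pos: [0.6713, 0.0467, 0.1475]
tool_rot: [0.165, 0.618, 0.742, 0.198]
contact_force: [0.2, -0.0, -0.6]
gripper_width: -0.001
grasp_force: 0.0
```

```bash
python3 - <<'E'
from h import *
o=bot.get_obs();go(*keyL("green",.03,30),o);go(*keyL("green",-.0015,30),o);print(o["eef_pos"],np.round(o["q"],3),o["contact_force"]@rot(o).as_matrix())
E
```

```text
turn [-0.001 -0.    -0.   ] shift [-0.6  0.4 -0.4] rows>= 0.0
turn [-0.001 -0.    -0.   ] shift [-0.6  3.2 30.9] rows>= 0.5
[0.67127383 0.0467202  0.14749808] [-0.739  0.476  0.744  2.092 -1.203  0.362  1.127] [-0.07196502 -0.16553809  0.59597543]
```

jog_arm --pt "0 0 0 0 1 12 0" --pt "0 0 0 0 2 22 0" --pt "0 0 0 0 2.5 28 0" --pt "0 0 0 0 3 31 0" --pt "0 0 0 0 3 33 0" --pt "0 0 0 0 3 34.5 0" --pt "0 0 0 0 3 34.5 0"

```text
t: 36.7
eef_pos: [0.69, 0.05, 0.1205]
tool_rot: [0.165, 0.619, 0.742, 0.2]
contact_force: [-16.5, 1.7, 19.9]
gripper_width: -0.002
grasp_force: 12.3
```

Green bottomed. I'll retreat well clear and check before handing in.

jog_arm --pt "0 0 0 0 -0.5 -6 0" --pt "0 0 0 0 -2 -20 0" --pt "0 0 0 0 -3 -40 0" --pt "0 0 0 0 -30 -75 0" --pt "0 0 0 0 -60 -95 0" --pt "0 0 0 0 -60 -95 0" --pt "0 0 0 0 -60 -95 0"

```text
t: 37.58
eef_pos: [0.5941, 0.0317, 0.1725]
tool_rot: [0.166, 0.618, 0.742, 0.199]
contact_force: [-0.1, -0.2, 0.2]
gripper_width: -0.001
grasp_force: 0.0
```

```bash
python3 - <<'E'
from h import *
P={n:bot.read_camera(n) for n in("scene","top")}
o=bot.get_obs();print(o["eef_pos"],o["contact_force"])
for n,p in P.items(): print(n,[(np.round(x["xy"],1),atz(p,x["xy"],.056).round(4),round(x["score"],2)) for x in bot.tip_of("drawer_handle",p)[:1]])
a=P["top"]["pixels"][120:270,190:370,::-1];b=P["scene"]["pixels"][90:240,230:410,::-1]
cv2.imwrite("pics/end.png",cv2.resize(np.hstack([a,b]),None,fx=2.2,fy=2.2,interpolation=cv2.INTER_CUBIC))
E
```

```text
[0.59438103 0.03174108 0.17220426] [1.1434106  0.29743661 0.26515044]
scene [(array([322.8, 170.9]), array([0.6126, 0.1045, 0.056 ]), 0.82)]
top [(array([284.5, 210.6]), array([0.6053, 0.0909, 0.056 ]), 0.88)]
```

The handle is still where it was after shutting, and the arm touches nothing. I've used my picture views, so I'm handing in.

```bash
python3 -c "
from station import bot
print(bot.hand_in())"
```

```text
the job is handed in; nothing more can be done
None
```

The job is handed in, at about 38 s on the robot's clock. The drawer was pulled to its stop, the green pallet set down in the right half, the drawer shut, and white, yellow, yellow and green each pressed right down. The hand-in gave no verdict back. The tool leaned 30° on the keys instead of 35°, because two joints reached their limits. My picture views were used up, so I checked the end state only from the handle position and the force reading.

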